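# Hang the ear defenders on the instrument's accessory bar

## Task

Someone left the ear defenders standing on the bench. Hang them up by their headband over the horizontal bar under the white boom of the instrument stand, squarely across the bar between the column and the end stop, one cup on each side and hanging freely upright. Leave the other loose things on the bench where they are.

Things in the scene. Friction and masses are not known exactly. Their poses are not given: they have to be found in the camera images.
- muffs_crown (a point): Ear defenders (about 240 g, rigid, symmetric): black headband arch with two grey cups, standing on the cups. Point: middle of the underside of the band's crown, 172.5 mm above the cups' bottom. z up, x from cup to cup, y across the band. Band 24 mm wide (y), 5 mm thick, nine flat 27 mm facets 20 degrees apart at mid radius 75 mm round a centre 72.5 mm below this point.
- muffs_shoulder (a point): Middle of the band facet 40 degrees round from the crown on the ear defenders' -x side, the side facing the robot at the start; at (-48, 0, -15) mm from muffs_crown, same axes. The facet's outer face looks up and towards -x, 40 degrees from vertical. A mirror facet is on the +x side.
- muffs_mid (a point): Centre of the ear defenders, half-way up (90 mm above the cups' bottom), in the empty space between the cups; axes as muffs_crown. Cups 85 mm high, 64 mm wide along y, from x = 44 to 94 mm on either side; 145 mm free width inside the arch above them. Straight band legs at x = +-75 mm join arch and cups.
- bar_top (a point): Middle of the top face of the stand's fixed aluminium bar, 240 mm above the bench. y along the bar from column to free end, x across, z up. Bar flat: 16 mm wide, 10 mm thick, 245 mm long. Column: white, 50 mm square, axis at y = -147 mm, 405 mm high, on a foot 120 by 110 mm, 20 mm high.
- bar_end (a point): Centre of the black end stop on the bar's free end, a plate 22 mm square and 6 mm thick whose top stands 6 mm above the bar's top face. It lies at (0, 125.5, -5) mm from bar_top, same axes. Beyond it (+y) the way on to the bar is open.
- boom (a point): Point on the boom's underside level, straight above bar_top by 100 mm, same axes. Boom: two fixed white beams parallel to the bar, at x = 34 to 60 and x = -60 to -34 mm, 45 mm high (light strips hang 2.5 mm below them), from y = -192 to 158 mm, joined by a 30 mm cross-piece at each end; open between.
- beaker: Loose glass beaker, radius 33 mm, 70 mm high; origin at the centre of its underside. Not to be disturbed.
- bottle: Loose amber bottle, radius 32 mm, 130 mm high; origin at the centre of its underside. Not to be disturbed.
- dish: Loose covered glass dish, radius 46 mm, 16 mm high, somewhere under or near the bar; origin at the centre of its underside. Not to be disturbed.
- lens: Loose black lens in a mount, radius 27 mm, 34 mm high; origin at the centre of its underside. Not to be disturbed.
- case: Loose white slide case, 70 by 90 by 28 mm; origin at the centre of its underside. Not to be disturbed.
Mind the look-alikes: they are no part of the job. What is shaped like the part that bears muffs_crown but orange or red is not meant.

How it is judged (in metres and radians):
At the end, for the whole second after the job is handed in: The headband rests over the bar: crown underside within 25 mm of the bar's middle line, within 115 mm of its mid-length, -6 to +12 mm from its top face; ear defenders within 0.3 rad of upright and 0.4 rad of square across the bar; released and staying so (x of muffs_crown in the frame of bar_top between -0.025 and 0.025 m and y of muffs_crown in the frame of bar_top between -0.115 and 0.115 m and z of muffs_crown in the frame of bar_top between -0.006 and 0.012 m and angle between muffs_crown's own z axis and vertical below 0.3 rad and angle between the y axis of muffs_crown and the y axis of bar_top, either way round below 0.4 rad); the robot touches nothing.
It fails at once if the beaker is shifted by more than 30 mm (distance of beaker from where it was at the start of the episode above 0.03 m).
It fails at once if the bottle is shifted by more than 30 mm (distance of bottle from where it was at the start of the episode above 0.03 m).
It fails at once if the dish is shifted by more than 30 mm (distance of dish from where it was at the start of the episode above 0.03 m).
It fails at once if the lens is shifted by more than 30 mm (distance of lens from where it was at the start of the episode above 0.03 m).
It fails at once if the case is shifted by more than 30 mm (distance of case from where it was at the start of the episode above 0.03 m).
It also fails if it takes over 40 s, if anything falls off the work surface, if the arm or the gripper's body presses on something with over 40 N, if the wrist force passes 120 N, or if a joint passes its speed limit or range.

## Robot

A 6-joint arm with a two-finger parallel gripper is mounted at the origin on the work surface. World frame = base frame: x ahead of the robot, y to its left, z up, the work surface at z = 0. Lengths are in mm, angles in rad, forces in N, time in s.
With the tool pointing down it reaches from about 275 to 825 mm from the base axis. Payload 5.2 kg.
Tool frame: the origin (TCP) lies at the very end of the fingers, on their centre line; the grasp point (between the pads) lies 19 mm behind it; z points along the fingers, y is the direction in which the jaws open and shut (so a half turn about z gives the same grasp; the last joint's range is limited). The gripper opens to 93 mm and grips with 3 to 60 N. Pads are 15 mm wide; open, the fingers measure 128 mm over their backs; the gripper's body (75 mm by 188 mm) begins 65 mm behind the grasp point.
Start: joints at [-1.442, 0.259, 1.535, -0, 1.348, -0.203], TCP at [179.181, -519.999, 218.653] pointing down, gripper open.
Joint ranges: [-3.14, 3.14], [-0.91, 2.08], [0.19, 2.58], [-1.22, 4.36], [0.22, 2.71], [-3.12, 3.12]. Speed limits (rad/s): [2.57, 2.57, 3.14, 3.14, 3.14, 3.14].

## Interface

Orientations are given as [roll, pitch, yaw] about the fixed x, y, z axes, in that order (R = Rz(yaw) Ry(pitch) Rx(roll)).
In Python, from bench import robot gives the robot as it stands. The module is installed in compiled form; this text tells all that it offers. Calls block until the motion is done:
- robot.move_ptp(position, orientation): joint-space move of the TCP to a pose.
- robot.move_linear(position, ori=None, speed=150, f_stop=None): straight line of the TCP; ori=None keeps the orientation; speed is the mean speed in mm/s. With f_stop (N) it stops when the force on the tool has changed by that much, and returns True; else False.
- robot.move_j(angles): joint-space move.
- robot.move_gripper(opening): opening from 0.0 (shut) to 1.0 (fully open); the grip force is fixed at half the most; returns when the fingers have stopped.
- robot.sleep(seconds).
- robot.inverse_kinematics(position, orientation): joint angles nearest the present ones, or None.
- robot.get_image(name): name is "scene" or "top" or "wrist"; returns a dict with "img" (480x640x3 uint8, blue, green, red), "fovy" (degrees; the focal length in pixels is half the picture's height over the tangent of half this angle, whatever the lens; pixels are square), "cx", "cy" (the principal point, pixels), "eye" and "orientation" of the camera in the world. Camera axes: x right, y down, z forward; pixel columns grow to the right and rows downward; lengths in mm; the calibration is good to about 2 mm. The wrist camera is an equidistant fisheye: a pixel r from the principal point sees the ray r / f radians off the axis. A picture is of the moment at which its call begins. There is no depth.
A pose or a line that the arm cannot do raises robot.MotionError and nothing moves.
- robot.hand_in(): hands the job in, once; it reports no verdict.
Readings, each from a call of its own:
- robot.current_t(): time.
- robot.current_qpos(): joint angles.
- robot.current_joint_vel(): joint speeds.
- robot.current_joint_efforts(): joint torques, N m.
- robot.current_tcp_pos(): TCP position.
- robot.current_eef_rot(): TCP orientation.
- robot.current_contact_force(): force on the tool from outside, world axes, zero at the start.
- robot.current_ft_torque(): the same for the moment, N m.
- robot.current_gripper_width(): opening from 0.0 (shut) to 1.0 (fully open).
Only numpy, scipy, OpenCV 4.12 (cv2) and the standard library are available. Lean on these libraries where they do the work, as an engineer would, in place of code of your own. Each camera call takes 0.05 s, during which the arm holds its last target. There are 200 camera calls.

## Working session

There is one attempt and no reset: what is moved stays moved. The work goes in short steps, each a Python script; the robot and the scene stay as the last script left them, time stands still between calls to the robot, and variables do not carry over. Pictures are saved under pics/ and viewed, about 8 in all and at most 12, crops included, and the job is handed in when it is done.

```bash
mkdir -p pics; ls; cat > h.py <<'E'
import numpy as np, cv2
from scipy.spatial.transform import Rotation as R
from bench import robot
def cam(n):
    d=robot.get_image(n); return d
def rot(d):
    o=np.array(d["orientation"],float)
    return o if o.shape==(3,3) else R.from_euler('xyz',o).as_matrix()
def foc(d): return d["img"].shape[0]/2/np.tan(np.radians(d["fovy"])/2)
def ray(d,u,v,fish=False):
    a=np.array([u-d["cx"],v-d["cy"]])/foc(d)
    if fish:
        r=np.hypot(*a); c=np.array([*(a/max(r,1e-9)*np.sin(r)),np.cos(r)])
    else: c=np.array([*a,1.])
    w=rot(d)@c; return np.array(d["eye"]),w/np.linalg.norm(w)
def onz(d,u,v,z,fish=False):
    e,w=ray(d,u,v,fish); return e+w*(z-e[2])/w[2]
def proj(d,P,fish=False):
    c=rot(d).T@(np.array(P,float)-d["eye"])
    if fish:
        r=np.arctan2(np.hypot(c[0],c[1]),c[2]); k=foc(d)*r/max(np.hypot(c[0],c[1]),1e-9)
        return c[:2]*k+[d["cx"],d["cy"]]
    return c[:2]/c[2]*foc(d)+[d["cx"],d["cy"]]
def cross(d1,p1,d2,p2):
    e1,w1=ray(d1,*p1);e2,w2=ray(d2,*p2)
    s=np.linalg.lstsq(np.stack([w1,-w2],1),e2-e1,rcond=None)[0]
    a,b=e1+s[0]*w1,e2+s[1]*w2
    return (a+b)/2,np.linalg.norm(a-b)
E
python3 - <<'E'
from h import *
import pickle
for n in ["scene","top","wrist"]:
    d=cam(n); cv2.imwrite(f"pics/{n}0.png",d["img"]); pickle.dump(d,open(n+"0.pkl","wb"))
    print(n,d["fovy"],d["cx"],d["cy"],d["eye"],d["orientation"])
E
```

```text
pics
scene 57.032166946320125 327.1215289985262 237.4280334321818 [ 601.57280076 -257.09133193 1186.56061951] [-2.80928808 -0.00762404  0.36865487]
top 42.04175602173032 317.996940789193 248.73357213401198 [ 188.1169017    79.62721471 1888.95126383] [-2.94440085e+00 -1.54409495e-03 -1.54396834e+00]
wrist 65.70646984690485 322.71587475582885 239.69514918710848 [ 242.19127651 -496.54107453  383.5265013 ] [ 2.89632184e+00  7.55443897e-04 -1.23944522e+00]
```

View pics/scene0.png

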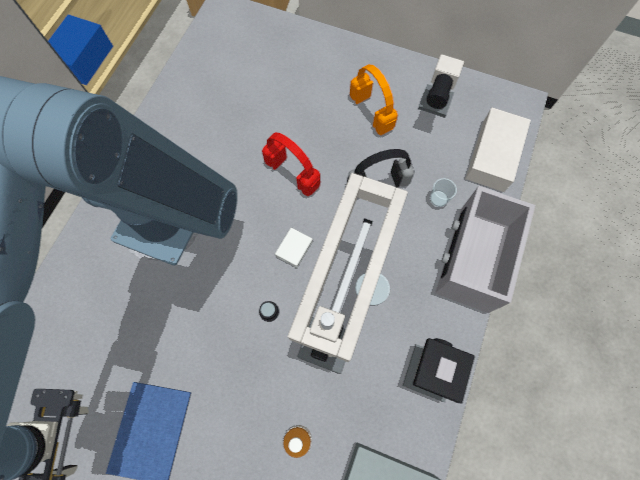

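View pics/top0.png

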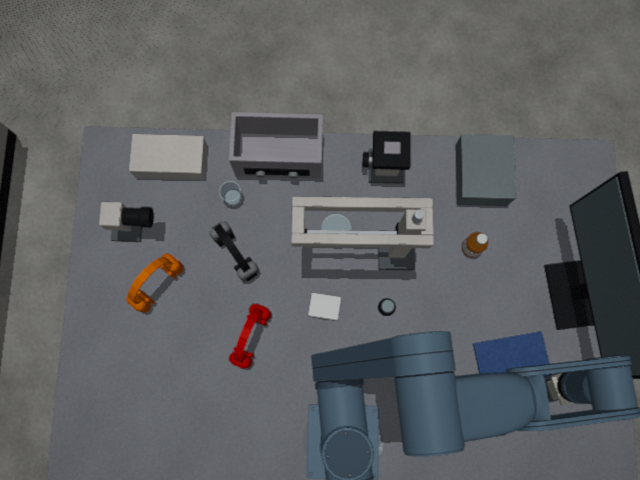

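The scene view shows three headband shapes: red at (290,165), orange at (375,100), and black with grey cups at (385,165). In the top view they are at (250,335), (155,280) and (233,251). Only the black one fits the description. I'll confirm it with an enlarged crop of both views.

```bash
python3 - <<'E'
import cv2,numpy as np
s=cv2.imread("pics/scene0.png");t=cv2.imread("pics/top0.png")
a=cv2.resize(s[140:370,280:480],None,fx=2.6,fy=2.6,interpolation=cv2.INTER_CUBIC)
b=cv2.resize(t[170:290,190:440],None,fx=2.6,fy=2.6,interpolation=cv2.INTER_CUBIC)
cv2.imwrite("pics/c1.png",a)
cv2.imwrite("pics/c2.png",cv2.resize(t[175:295,195:435],(800,400),interpolation=cv2.INTER_CUBIC))
E
```

```text
(no output)
```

View pics/c1.png

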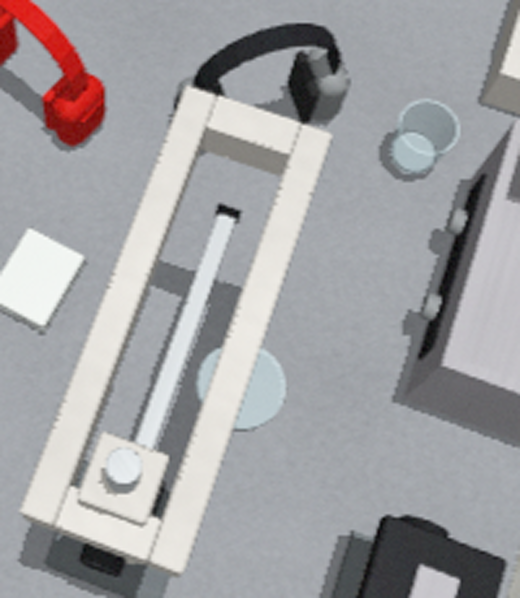

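View pics/c2.png

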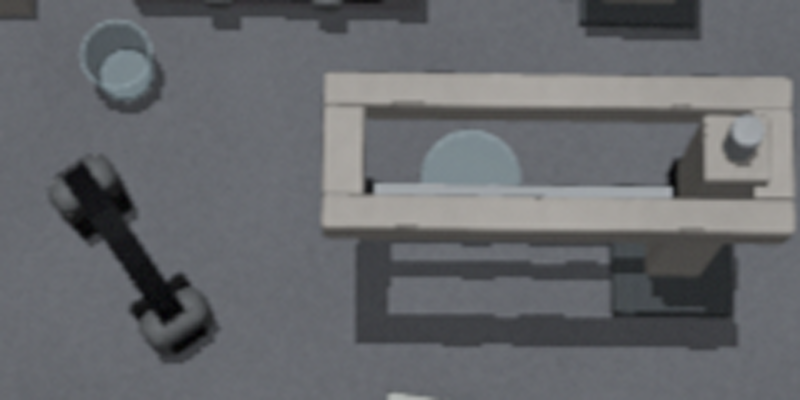

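The crops confirm the target: black band, grey cups, standing beyond the bar's free end. The stand is seen from outer beam corners in both views. Next I'll compute positions.

```bash
python3 - <<'E'
from h import *
import pickle
s,t,w=[pickle.load(open(n+"0.pkl","rb")) for n in("scene","top","wrist")]
S=lambda p:np.array(p)/2.6+[280,140]-.3
T=lambda p:np.array(p)/(10/3)+[195,175]-.35
for n,f,d,ps in(("scene",S,s,[(192,88),(330,130),(22,515),(183,572)]),("top",T,t,[(325,228),(325,72),(793,232),(793,80)])):
    print(n,"boom corners z385",[onz(d,*f(p),385)[:2].round() for p in ps])
    P=[onz(d,*f(p),385)[:2] for p in ps]; m=((P[0]+P[1])/2+(P[2]+P[3])/2)/2; v=(P[0]+P[1]-P[2]-P[3])/2
    print(" size",np.linalg.norm(v),np.linalg.norm(P[0]-P[1]),"mid",m,"ang",np.degrees(np.arctan2(v[1],v[0])))
# end stop / bar start
print("end stop", cross(s,S((228,212)),t,T((370,187))), "scene onz246",onz(s,*S((228,210)),246))
# bar edge ends in scene
print("bar mid near",onz(s,*S((147,441)),240),"far",onz(s,*S((222,222)),240))
# band: black mask in both views
for n,d,(x0,y0,x1,y1) in(("top",t,(205,218,265,285)),("scene",s,(350,145,415,190))):
    g=d["img"][y0:y1,x0:x1].max(2); m=(g<45).astype(np.uint8)
    k,l,st,c=cv2.connectedComponentsWithStats(m); i=1+st[1:,4].argmax()
    ys,xs=np.where(l==i); pts=np.stack([xs+x0,ys+y0],1).astype(np.float32)
    print(n,"n",st[i,4],cv2.minAreaRect(pts),pts.min(0),pts.max(0))
    cv2.imwrite(f"pics/m_{n}.png",(l==i)*255)
# ends of legs (top of cups z~95) in top
for p in((78,168),(178,312),(127,243)): print(p,T(p),onz(t,*T(p),178).round(),onz(t,*T(p),100).round())
print("crown cross", cross(s,S((270,35)),t,T((127,243))))
for nm,p in(("beaker",(125,75)),("dish",(471,178)),): print(nm,onz(t,*T(p),0 if nm=="beaker" else 16).round())
print("case",onz(t,325,306,28).round(),"lens",onz(t,387,307,34).round(),"bottle",onz(t,477,243,100).round())
Rt=R.from_euler('xyz',robot.current_eef_rot()).as_matrix(); print("cam in tool",Rt.T@(np.array(w["eye"])-robot.current_tcp_pos()),"cam axes in tool",(Rt.T@rot(w)).round(2).tolist())
E
```

```text
scene boom corners z385 [array([508., 150.]), array([619., 155.]), array([ 511., -198.]), array([ 627., -194.])]
 size 348.38142863314874 111.17401947021851 mid [566.30108084 -21.77921772] ang 90.86489999164851
top boom corners z385 [array([501., 149.]), array([620., 153.]), array([ 507., -196.]), array([ 624., -197.])]
 size 347.9775531049913 119.41123042839072 mid [563.16682998 -22.57805635] ang 90.79929861799774
end stop (array([563.98059952, 119.7047102 , 244.44389914]), np.float64(2.9631204317674484)) scene onz246 [562.25313549 119.89329883 246.        ]
bar mid near [567.65452874 -94.95316675 240.        ] far [560.84329991 109.68214072 240.        ]
top n 547 ((231.43869018554688, 247.718994140625), (53.28057861328125, 18.614818572998047), 55.885528564453125) [214. 224.] [251. 271.]
scene n 160 ((395.8077392578125, 173.4615478515625), (25.179048538208008, 9.426640510559082), 82.87498474121094) [391. 161.] [401. 186.]
(78, 168) [218.05 225.05] [590. 369. 178.] [609. 382. 100.]
(178, 312) [248.05 268.25] [469. 279. 178.] [482. 288. 100.]
(127, 243) [232.75 247.55] [527. 324. 178.] [542. 336. 100.]
crown cross (array([530.93454714, 326.48741477, 190.51461359]), np.float64(14.942898904285753))
beaker [723. 360.   0.]
dish [629.  33.  16.]
case [386.  61.  28.] lens [ 388. -123.   34.] bottle [ 575. -378.  100.]
cam in tool [  67.17903596   -1.48900238 -165.49509281] cam axes in tool [[-0.0, -0.97, -0.24], [1.0, -0.0, 0.0], [-0.0, -0.24, 0.97]][ WARN:0@0.617] global loadsave.cpp:1063 imwrite_ Unsupported depth image for selected encoder is fallbacked to CV_8U.
```

```bash
cat >> h.py <<'E'
def ori(head_deg,tilt_deg=55,sgn=-1):
    h=np.array([np.cos(np.radians(head_deg)),np.sin(np.radians(head_deg)),0]);a=np.radians(tilt_deg);k=np.array([0,0,1.])
    z=h*np.sin(a)-k*np.cos(a); x=sgn*(h*np.cos(a)+k*np.sin(a)); y=np.cross(z,x)
    M=np.stack([x,y,z],1); return R.from_matrix(M).as_euler('xyz'),M
def grasp_tcp(crown,head_deg,tilt=55,back=0,sgn=-1,depth=19):
    """TCP pose so that grasp point sits on the shoulder facet (-48,0,-15) of crown"""
    e,M=ori(head_deg,tilt,sgn); h=np.array([np.cos(np.radians(head_deg)),np.sin(np.radians(head_deg)),0])
    return np.array(crown)-48*h+[0,0,-15]+M[:,2]*(depth-back),e
E
python3 - <<'E'
from h import *
import pickle
c=[544,334,172.5]
for s in(-1,1):
    for b in(130,0): print(s,b,robot.inverse_kinematics(*grasp_tcp(c,36.5,back=b,sgn=s)))
    print("bar",robot.inverse_kinematics(*grasp_tcp([565,15,262],0.8,sgn=s)))
E
```

```text
-1 130 [-0.21010442 -0.24148646  2.47335868  1.37815723  0.67569337  2.81076054]
-1 0 [0.08918656 0.19520638 2.36468178 2.13349248 0.52873126 2.17406404]
bar [-0.45259547 -0.19745839  2.39706689  1.47999564  0.37899935  2.95806452]
1 130 [-0.21010442 -0.24148646  2.47335868  1.37815723  0.67569337 -0.33083211]
1 0 [ 0.08918656  0.19520638  2.36468178  2.13349248  0.52873126 -0.96752861]
bar [-0.45259547 -0.19745839  2.39706689  1.47999564  0.37899935 -0.18352813]
```

```bash
python3 - <<'E'
from h import *
for t in(40,44,48,52):
  for nm,c,hd,b in(("pre",[544,334,172.5],36.5,100),("grasp",[544,334,172.5],36.5,0),("lift",[544,334,265],36.5,0),("align",[565,260,265],.8,0),("bar",[565,15,265],.8,0),("ret",[565,15,245],.8,100)):
    q=robot.inverse_kinematics(*grasp_tcp(c,hd,tilt=t,back=b,sgn=1)); print(t,nm,None if q is None else np.round(q,2))
E
```

```text
40 pre [ 0.08 -0.12  2.18  0.67  0.57  0.54]
40 grasp [0.18 0.14 2.16 0.98 0.35 0.27]
40 lift [ 0.18 -0.01  2.03  0.57  0.55  0.71]
40 align [ 0.43  0.03  1.99 -0.54  0.53  2.37]
40 bar [-0.35 -0.17  2.17  0.47  0.53  0.87]
40 ret [-0.46 -0.39  2.16  0.43  0.78  0.88]
44 pre [ 0.04 -0.14  2.25  0.89  0.53  0.3 ]
44 grasp [ 0.16  0.14  2.22  1.34  0.34 -0.12]
44 lift [ 0.16 -0.02  2.09  0.76  0.49  0.52]
44 align [ 0.45  0.03  2.04 -0.72  0.46  2.56]
44 bar [-0.37 -0.19  2.23  0.64  0.45  0.69]
44 ret [-0.52 -0.44  2.23  0.55  0.73  0.74]
48 pre [-0.01 -0.15  2.33  1.13  0.52  0.02]
48 grasp [ 0.13  0.15  2.27  1.7   0.37 -0.5 ]
48 lift [ 0.13 -0.03  2.15  1.    0.44  0.27]
48 align [ 0.47  0.03  2.09 -0.97  0.41  2.82]
48 bar [-0.4  -0.2   2.29  0.88  0.4   0.44]
48 ret [-0.59 -0.49  2.31  0.71  0.71  0.56]
52 pre [-0.07 -0.14  2.4   1.39  0.55 -0.27]
52 grasp [ 0.11  0.17  2.33  1.98  0.45 -0.8 ]
52 lift [ 0.11 -0.03  2.21  1.28  0.43 -0.03]
52 align None
52 bar [-0.43 -0.21  2.35  1.19  0.37  0.12]
52 ret [-0.68 -0.53  2.38  0.87  0.72  0.36]
```

```bash
python3 - <<'E'
from h import *
p=robot.current_tcp_pos(); u=np.array([p[0],p[1]])/np.hypot(p[0],p[1])
q=np.array(robot.inverse_kinematics([*(u*330),400],robot.current_eef_rot())); print(q.round(2))
robot.move_j(q); q[0]=.75; robot.move_j(q)
q[3]=-.7; robot.move_j(q); print(robot.current_tcp_pos(),robot.current_t())
for s in(1,-1):
 for t in(40,44,48):
  for nm,c,hd,b in(("pre",[544,334,172.5],36.5,100),("grasp",[544,334,172.5],36.5,0),("lift",[544,334,265],36.5,0),("align",[565,260,265],.8,0),("bar",[565,15,265],.8,0),("ret",[565,15,245],.8,100)):
    q=robot.inverse_kinematics(*grasp_tcp(c,hd,tilt=t,back=b,sgn=s)); print(s,t,nm,None if q is None else np.round(q,2))
E
```

```text
[-1.58 -0.22  1.6  -0.    1.77 -0.34]
[297.62203865 112.32127116 482.45168792] 4.6
1 40 pre [ 0.08 -0.12  2.18  0.67  0.57  0.54]
1 40 grasp [0.18 0.14 2.16 0.98 0.35 0.27]
1 40 lift [ 0.18 -0.01  2.03  0.57  0.55  0.71]
1 40 align [ 0.43  0.03  1.99 -0.54  0.53  2.37]
1 40 bar [-0.35 -0.17  2.17  0.47  0.53  0.87]
1 40 ret [-0.46 -0.39  2.16  0.43  0.78  0.88]
1 44 pre [ 0.04 -0.14  2.25  0.89  0.53  0.3 ]
1 44 grasp [ 0.16  0.14  2.22  1.34  0.34 -0.12]
1 44 lift [ 0.16 -0.02  2.09  0.76  0.49  0.52]
1 44 align [ 0.45  0.03  2.04 -0.72  0.46  2.56]
1 44 bar [-0.37 -0.19  2.23  0.64  0.45  0.69]
1 44 ret [-0.52 -0.44  2.23  0.55  0.73  0.74]
1 48 pre [-0.01 -0.15  2.33  1.13  0.52  0.02]
1 48 grasp [ 0.13  0.15  2.27  1.7   0.37 -0.5 ]
1 48 lift [ 0.13 -0.03  2.15  1.    0.44  0.27]
1 48 align [ 0.47  0.03  2.09 -0.97  0.41  2.82]
1 48 bar [-0.4  -0.2   2.29  0.88  0.4   0.44]
1 48 ret [-0.59 -0.49  2.31  0.71  0.71  0.56]
-1 40 pre [ 0.08 -0.12  2.18  0.67  0.57 -2.6 ]
-1 40 grasp [ 0.18  0.14  2.16  0.98  0.35 -2.88]
-1 40 lift [ 0.18 -0.01  2.03  0.57  0.55 -2.43]
-1 40 align [ 0.43  0.03  1.99 -0.54  0.53 -0.77]
-1 40 bar [-0.35 -0.17  2.17  0.47  0.53 -2.27]
-1 40 ret [-0.46 -0.39  2.16  0.43  0.78 -2.26]
-1 44 pre [ 0.04 -0.14  2.25  0.89  0.53 -2.84]
-1 44 grasp [0.16 0.14 2.22 1.34 0.34 3.02]
-1 44 lift [ 0.16 -0.02  2.09  0.76  0.49 -2.62]
-1 44 align [ 0.45  0.03  2.04 -0.72  0.46 -0.58]
-1 44 bar [-0.37 -0.19  2.23  0.64  0.45 -2.45]
-1 44 ret [-0.52 -0.44  2.23  0.55  0.73 -2.4 ]
-1 48 pre None
-1 48 grasp [0.13 0.15 2.27 1.7  0.37 2.65]
-1 48 lift [ 0.13 -0.03  2.15  1.    0.44 -2.87]
-1 48 align [ 0.47  0.03  2.09 -0.97  0.41 -0.32]
-1 48 bar [-0.4  -0.2   2.29  0.88  0.4  -2.7 ]
-1 48 ret [-0.59 -0.49  2.31  0.71  0.71 -2.58]
```

```bash
python3 - <<'E'
from h import *
for t in(40,43,46):
  for y in(300,260,220,180,140,100,60,20): 
    q=robot.inverse_kinematics(*grasp_tcp([565,y,258],.8,tilt=t)); print(t,y,None if q is None else np.round(q,2))
  for hd in (36,27,18,9): 
    q=robot.inverse_kinematics(*grasp_tcp([550,320,258],hd,tilt=t)); print(t,hd,None if q is None else np.round(q,2))
q=robot.inverse_kinematics(*grasp_tcp([544,334,190],36.5,tilt=40,back=130))
print(q)
robot.move_j(q)
import pickle
d=cam("wrist"); pickle.dump(d,open("wrist1.pkl","wb")); cv2.imwrite("pics/w1.png",d["img"]); print(d["eye"],robot.current_tcp_pos(),robot.current_t())
print(proj(d,[544,334,172.5],True),proj(d,[544-60,334-44.6,85],True))
E
```

```text
40 300 [ 0.52  0.09  1.94 -0.62  0.56 -0.62]
40 260 [ 0.43  0.04  2.   -0.56  0.51 -0.75]
40 220 [ 0.33 -0.01  2.05 -0.45  0.47 -0.92]
40 180 [ 0.21 -0.05  2.09 -0.31  0.43 -1.14]
40 140 [ 0.09 -0.09  2.13 -0.11  0.41 -1.41]
40 100 [-0.05 -0.13  2.15  0.1   0.42 -1.71]
40 60 [-0.19 -0.15  2.17  0.31  0.45 -2.01]
40 20 [-0.33 -0.16  2.18  0.47  0.5  -2.26]
40 36 [ 0.15 -0.    2.05  0.61  0.55 -2.49]
40 27 [ 0.26 -0.01  2.05  0.33  0.43 -2.03]
40 18 [ 0.38  0.01  2.03 -0.11  0.41 -1.42]
40 9 [ 0.49  0.05  1.99 -0.48  0.48 -0.88]
43 300 [ 0.54  0.09  1.98 -0.76  0.52 -0.48]
43 260 [ 0.44  0.04  2.04 -0.7   0.46 -0.6 ]
43 220 [ 0.34 -0.02  2.09 -0.59  0.4  -0.78]
43 180 [ 0.22 -0.06  2.13 -0.41  0.36 -1.03]
43 140 [ 0.09 -0.1   2.17 -0.16  0.33 -1.37]
43 100 [-0.05 -0.14  2.2   0.14  0.33 -1.75]
43 60 [-0.2  -0.16  2.22  0.41  0.38 -2.11]
43 20 [-0.35 -0.17  2.23  0.6   0.44 -2.4 ]
43 36 [ 0.13 -0.01  2.09  0.75  0.5  -2.64]
43 27 [ 0.25 -0.02  2.09  0.44  0.36 -2.14]
43 18 [ 0.38  0.    2.07 -0.15  0.32 -1.38]
43 9 [ 0.51  0.05  2.03 -0.61  0.42 -0.74]
46 300 [ 0.56  0.09  2.02 -0.92  0.48 -0.31]
46 260 [ 0.46  0.04  2.08 -0.87  0.42 -0.42]
46 220 [ 0.35 -0.02  2.13 -0.77  0.35 -0.59]
46 180 [ 0.23 -0.07  2.18 -0.58  0.28 -0.86]
46 140 [ 0.09 -0.11  2.21 -0.23  0.24 -1.29]
46 100 [-0.06 -0.14  2.24  0.21  0.25 -1.82]
46 60 [-0.21 -0.17  2.26  0.56  0.31 -2.27]
46 20 [-0.37 -0.18  2.27  0.77  0.39 -2.58]
46 36 [ 0.11 -0.02  2.13  0.92  0.47 -2.81]
46 27 [ 0.24 -0.03  2.14  0.61  0.29 -2.32]
46 18 [ 0.39 -0.    2.12 -0.23  0.23 -1.3 ]
46 9 [ 0.52  0.04  2.07 -0.8   0.36 -0.55]
[ 0.04571834 -0.21826584  2.13845858  0.58836207  0.70186256 -2.51709506]
[320.01171226 170.26195742 343.63099272] [447.97419954 263.30673424 260.28613959] 6.5333
[321.1100406  266.35533187] [321.01706444 135.01885213]
```

View pics/w1.png

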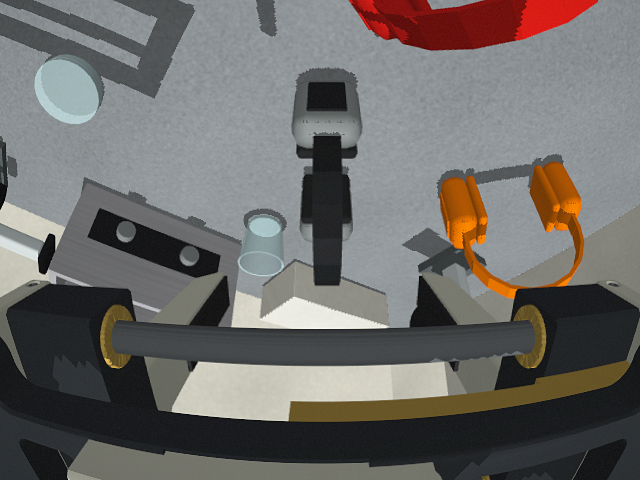

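```bash
python3 - <<'E'
from h import *
import pickle
d=pickle.load(open("wrist1.pkl","rb")); g=d["img"].max(2)
for v in(160,180,220,250,270,280):
    xs=[x for x in range(290,365) if g[v,x]<50]; print(v,min(xs),max(xs))
col=g[60:300,327]; print(col[:20],col[60:100],col[-40:])
h=np.radians(36.5);H=np.array([np.cos(h),np.sin(h),0]);L=np.array([-H[1],H[0],0])
c=np.array([544,334,0.])
for nm,u,v,z,x in(("crowntop",327,285,177.5,13),("nearbottom",327,70,3,-90),("neartop",327,137,87,-78),("leg160",327,160,100,-77.5)):
    P=onz(d,u,v,z,True); print(nm,P.round(1),"along",((P-c)@H-x).round(1),"lat",((P-c)@L).round(1))
for nm,x,z in(("facet0 edge",13.5,177.5),("f1 edge",38,169),("cuptop near",-94,85),("leg/cup",-77.5,85),("bot",-94,0)):
    print(nm,proj(d,c+H*x+[0,0,z],True).round(1))
E
```

```text
160 313 340
180 303 348
220 302 350
250 314 340
270 314 339
280 315 339
[158 154 153 153 158 157 153 129  90  88  85  87  87  86  83  86  90  87
  88  89] [131 134 143 148 148 148 153 154 154 156 158 160 161  89  93  98  17  21
  25  26  22  27  25  25  23  23  21  26  26  27  26  25  28  28  28  24
  27  27  25  28] [ 45  46  44  49  46  42  35  37  33  36  39  35  37  35  38  39  32  36
  41  34  39  36  32  33  30  79 134 145 144 143 143 144 145 145 144 141
 143 141 142 143]
crowntop [560.8 353.1 177.5] along 11.8 lat 5.4
nearbottom [463.6 281.4   3. ] along -5.9 lat 5.5
neartop [481.4 294.   87. ] along 3.9 lat 5.0
leg160 [493.9 303.2 100. ] along 18.9 lat 5.1
facet0 edge [321.1 278.9]
f1 edge [321.3 283.9]
cuptop near [321.1 117.3]
leg/cup [321.2 132.6]
bot [321.5  70.2]
```

The wrist view (upside down) shows the black band in line at column 327, with the crown edge at row 285 and the near cup at (327,105). Both cups share that column, so the heading holds; the centre shifts about 5 mm sideways. Next is the grasp.

```bash
python3 - <<'E'
from h import *
import pickle
c=[542.5,339.5,172.5]
p,e=grasp_tcp(c,36.5,tilt=42,back=90); robot.move_linear(p,e,speed=150)
p,e=grasp_tcp(c,36.5,tilt=42); print("stop",robot.move_linear(p,e,speed=80,f_stop=8), robot.current_tcp_pos(),p)
robot.move_gripper(0); print("w",robot.current_gripper_width()*93,robot.current_contact_force())
robot.move_linear(p+[0,0,15],speed=40); robot.sleep(.2); print(robot.current_contact_force(),robot.current_gripper_width()*93)
robot.move_linear(p+[0,0,90],speed=90); print(robot.current_contact_force(),robot.current_ft_torque(),robot.current_t())
for n in("scene","wrist"):
    d=cam(n); pickle.dump(d,open(n+"2.pkl","wb")); 
    cv2.imwrite(f"pics/{n}2.png",d["img"])
a=cv2.imread("pics/scene2.png")[60:300,240:500]; b=cv2.imread("pics/wrist2.png")
cv2.imwrite("pics/l2.png",np.hstack([cv2.resize(a,(433,400)),cv2.resize(b,(366,400))[:, :]]))
E
```

```text
stop False [514.15675481 318.47184501 143.62777039] [514.13469003 318.51077474 143.38024832]
w 23.511477334191774 [-0.35819151  0.04178678  0.27583752]
[-0.25556098  0.40798561 -2.63278622] 23.3995249528355
[ 0.66797222  0.0157783  -2.30386503] [-0.41812199  0.47274443 -0.01392674] 11.1333
```

View pics/l2.png

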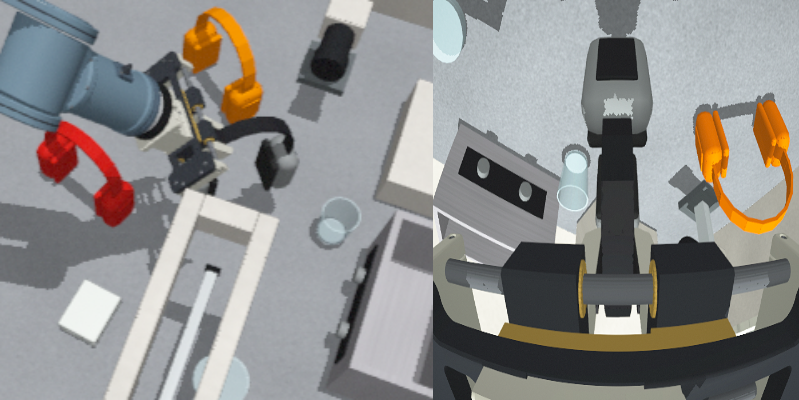

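Gripped at 23.4 mm, carrying about 2.4 N. The left half shows the black muffs hanging from the gripper clear of the boom, and the right half shows the band held in the jaws. Next I'll check the hang tilt from the leg/cup joint.

```bash
python3 - <<'E'
from h import *
import pickle
d=pickle.load(open("wrist2.pkl","rb")); g=d["img"].max(2)
print(g[30:180,321].tolist())
h=np.radians(36.5);H=np.array([np.cos(h),np.sin(h),0]);c=np.array([542.5,339.5,262.5])
for t in(-15,-10,-5,0,5,10,15):   # pitch about grasp facet; + = far (+x) side drops
    a=np.radians(t); o=[]
    for x,z in((-94,-172.5),(-94,-87.5),(-77.5,-87.5)):
        X,Z=x+48,z+15; o.append(proj(d,c+H*(-48+X*np.cos(a)+Z*np.sin(a))+[0,0,-15-X*np.sin(a)+Z*np.cos(a)],True).round(1).tolist())
    print(t,o)
E
```

```text
[113, 113, 111, 110, 109, 108, 109, 112, 112, 112, 113, 112, 114, 111, 110, 79, 31, 30, 35, 29, 33, 34, 35, 36, 37, 32, 33, 36, 35, 33, 38, 34, 37, 33, 31, 32, 35, 35, 32, 34, 34, 35, 36, 35, 34, 31, 33, 37, 37, 35, 32, 37, 34, 32, 36, 36, 33, 35, 35, 34, 35, 39, 41, 38, 31, 46, 102, 132, 127, 126, 127, 128, 130, 130, 131, 129, 132, 133, 133, 134, 135, 136, 135, 137, 135, 139, 139, 144, 192, 193, 193, 196, 195, 197, 197, 198, 200, 199, 200, 200, 201, 200, 200, 201, 201, 203, 204, 206, 215, 126, 122, 106, 48, 32, 38, 32, 35, 36, 34, 37, 33, 36, 35, 34, 35, 36, 33, 35, 35, 35, 37, 36, 39, 37, 40, 39, 37, 36, 38, 38, 38, 39, 40, 38, 40, 40, 39, 35, 39, 37]
-15 [[320.6, 86.9], [319.7, 137.3], [319.8, 165.4]]
-10 [[320.5, 70.5], [319.6, 129.8], [319.7, 157.7]]
-5 [[320.4, 54.1], [319.4, 122.9], [319.6, 150.5]]
0 [[320.3, 37.6], [319.3, 116.7], [319.5, 143.9]]
5 [[320.2, 21.2], [319.1, 111.5], [319.4, 137.9]]
10 [[320.0, 4.7], [318.9, 107.2], [319.3, 132.8]]
15 [[319.8, -11.8], [318.7, 104.2], [319.1, 128.5]]
```

The leg/cup joint is at row 140 and the cup edge at row 117, so tilt is about 0–3° and the muffs hang upright. Next I'll align beyond the free end and look once before sliding on.

```bash
python3 - <<'E'
from h import *
import pickle
robot.move_linear(*grasp_tcp([560,320,260],20,tilt=42),speed=60)
robot.move_linear(*grasp_tcp([565,290,260],.8,tilt=42),speed=60)
robot.move_linear(*grasp_tcp([563,185,260],.8,tilt=42),speed=120)
print(robot.current_tcp_pos(),robot.current_contact_force(),robot.current_gripper_width()*93,robot.current_t())
for n in("scene","wrist"):
    d=cam(n); pickle.dump(d,open(n+"3.pkl","wb")); cv2.imwrite(f"pics/{n}3.png",d["img"])
a=cv2.imread("pics/scene3.png")[110:350,260:460]; b=cv2.imread("pics/wrist3.png")
cv2.imwrite("pics/l3.png",np.hstack([cv2.resize(a,(350,420)),cv2.resize(b[:,:],(450,420))]))
P=lambda p:proj(d,p,True).round(1)
print("end stop corners",[P([565+s,121,246]) for s in(-11,11)],"boom",P([503,152,340]))
E
```

```text
[527.79747967 184.42165294 231.05897025] [ 1.11835928e+00  7.18603704e-04 -1.60484593e+00] 23.147513294312393 14.5
end stop corners [array([202.8, 334.8]), array([212.8, 346.9])] boom [225.1 535.8]
```

View pics/l3.png

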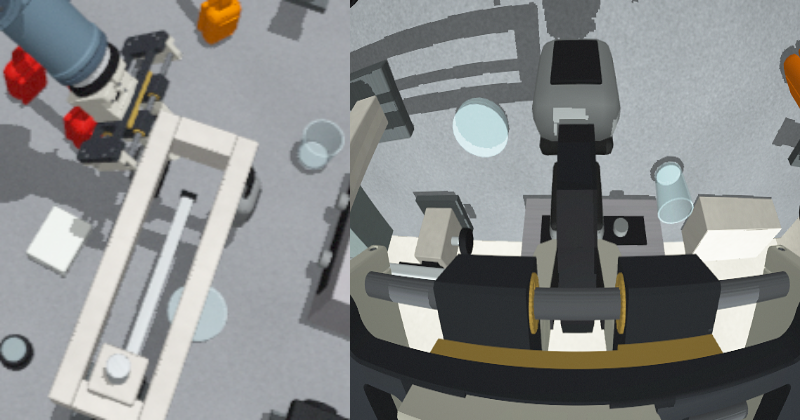

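The muffs are in front of the free end, the gripper is on the outer side of the near beam, and nothing is touching. Next I'll slide on with a force guard.

```bash
python3 - <<'E'
from h import *
import pickle
p,e=grasp_tcp([564,35,260],.8,tilt=42)
print("stop",robot.move_linear(p,e,speed=75,f_stop=8),robot.current_tcp_pos(),p,robot.current_contact_force(),robot.current_t())
for n in("scene","top"):
    d=cam(n); pickle.dump(d,open(n+"4.pkl","wb")); cv2.imwrite(f"pics/{n}4.png",d["img"])
a=cv2.imread("pics/scene4.png")[130:370,260:460]; b=cv2.imread("pics/top4.png")[170:310,260:440]
cv2.imwrite("pics/l4.png",np.hstack([cv2.resize(a,(350,420)),cv2.resize(b,(450,350)) if 0 else cv2.copyMakeBorder(cv2.resize(b,(450,350)),0,70,0,0,0)]))
E
```

```text
stop False [528.6646841   34.74962364 230.8413552 ] [528.71692111  34.50732327 230.88024832] [-1.23244643  0.60158799 -1.7784672 ] 16.75
```

View pics/l4.png

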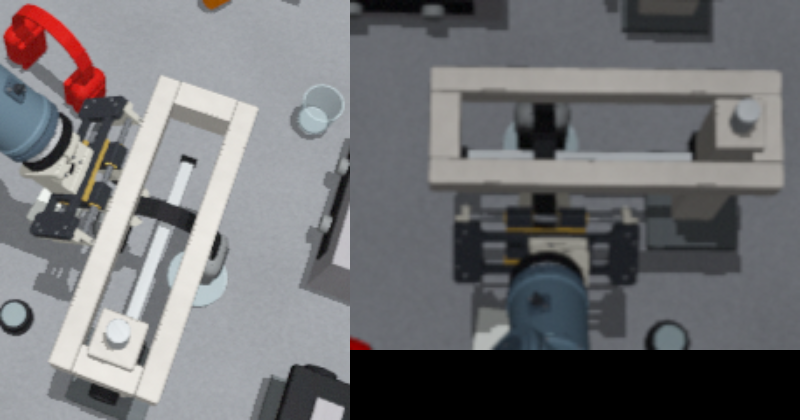

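The band lies square over the bar, between the column and the end stop. Next I'll lower to contact.

```bash
python3 - <<'E'
from h import *
import pickle
p,e=grasp_tcp([564,35,260],.8,tilt=42)
print("stop",robot.move_linear(p-[0,0,26],e,speed=20,f_stop=2),robot.current_tcp_pos()-p,robot.current_contact_force(),robot.current_t())
robot.sleep(.2)
robot.move_gripper(1.0); robot.sleep(.3); print(robot.current_contact_force(),robot.current_gripper_width())
z=ori(.8,42)[1][:,2]; q=np.array(robot.current_tcp_pos())
robot.move_linear(q-z*60,e,speed=60,f_stop=8); robot.move_linear(q-z*110,speed=120); robot.sleep(.5)
print(robot.current_t())
for n in("scene","wrist","top"):
    d=cam(n); pickle.dump(d,open(n+"5.pkl","wb")); cv2.imwrite(f"pics/{n}5.png",d["img"])
a=cv2.imread("pics/scene5.png")[130:370,260:460]; b=cv2.imread("pics/wrist5.png")
cv2.imwrite("pics/l5.png",np.hstack([cv2.resize(a,(350,420)),cv2.resize(b,(450,420))]))
E
```

```text
stop True [  0.17906352   0.10002537 -20.54936058] [ 1.70539383 -0.11683789  1.66776497] 17.8
[-0.31786391 -0.26989828  0.10792381] 0.9942669023375593
21.7083
```

View pics/l5.png

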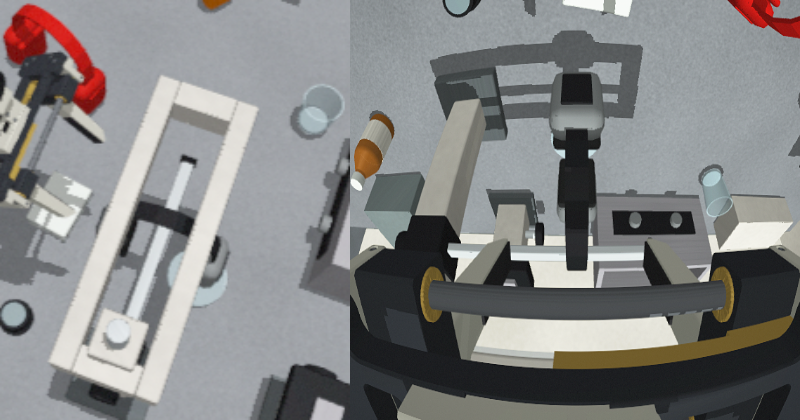

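Contact came after 20.5 mm of descent, as expected. The left half shows the band across the bar at about (165,215) with the gripper clear. The right half shows the cups hanging and the band over the bar. Last check: stillness, tilt and the loose things.

```bash
python3 - <<'E'
from h import *
import pickle
robot.sleep(1)
d=cam("wrist"); o=pickle.load(open("wrist5.pkl","rb"))
print("moving px",(cv2.absdiff(d["img"],o["img"]).max(2)>40).sum(),robot.current_contact_force())
g=d["img"].max(2); print("lat cols",[(v,[x for x in range(540//1-260,400) if g[v,x]<50][::200]) for v in(160,)], g[70:165,321].tolist())
H=np.array([1,0.014,0]);c=np.array([564,35,240.])
for t in(-16,-8,0,8,16):
    a=np.radians(t); r=[]
    for x,z in((-94,-172.5),(-94,-87.5),(-77.5,-87.5),(38,-4)):
        r.append(proj(d,c+H*(x*np.cos(a)+z*np.sin(a))+[0,0,-x*np.sin(a)+z*np.cos(a)],True).round(0).tolist())
    print(t,r)
t0=pickle.load(open("scene0.pkl","rb"))["img"];t1=cam("scene")["img"]
for n,(x0,y0,x1,y1) in dict(beaker=(425,170,465,215),lens=(255,298,283,325),bottle=(280,422,315,462),dishR=(368,270,392,308)).items():
    print(n,(cv2.absdiff(t0[y0:y1,x0:x1],t1[y0:y1,x0:x1]).max(2)>40).mean().round(3))
p0=pickle.load(open("top0.pkl","rb"))["img"];p1=cam("top")["img"]
print("case top",(cv2.absdiff(p0[288:325,300:350],p1[288:325,300:350]).max(2)>40).mean(),robot.current_t())
E
```

```text
moving px 422 [-0.12737891  0.40622441  0.50116895]
lat cols [(160, [290])] [93, 96, 92, 94, 96, 96, 96, 99, 93, 93, 95, 95, 89, 81, 34, 27, 27, 28, 25, 27, 26, 26, 27, 26, 30, 27, 28, 28, 23, 23, 27, 26, 25, 27, 30, 28, 29, 28, 27, 28, 27, 25, 29, 30, 24, 28, 37, 45, 46, 74, 107, 105, 106, 109, 115, 119, 123, 128, 133, 138, 141, 147, 151, 157, 159, 163, 161, 163, 166, 166, 168, 169, 169, 170, 171, 172, 122, 72, 42, 27, 27, 28, 28, 27, 23, 25, 29, 29, 31, 30, 29, 28, 27, 29, 33]
-16 [[321.0, 105.0], [321.0, 139.0], [321.0, 156.0], [321.0, 319.0]]
-8 [[321.0, 89.0], [320.0, 134.0], [321.0, 151.0], [321.0, 314.0]]
0 [[321.0, 73.0], [320.0, 131.0], [320.0, 147.0], [321.0, 308.0]]
8 [[321.0, 59.0], [320.0, 131.0], [320.0, 146.0], [321.0, 303.0]]
16 [[320.0, 47.0], [320.0, 135.0], [320.0, 148.0], [321.0, 297.0]]
beaker 0.0
lens 0.0
bottle 0.0
dishR 0.238
case top 0.794054054054054 23.0083
```

```bash
python3 - <<'E'
from h import *
import pickle
p=np.array(robot.current_tcp_pos())
try: robot.move_linear(p+[-30,0,100],speed=100)
except robot.MotionError as x: print(x)
q=np.array(robot.current_qpos()); q[0]+=.8
robot.move_j(q)
robot.sleep(1.5); a=cam("scene"); robot.sleep(.4); b=cam("scene"); robot.sleep(.25); c=cam("scene")
print("moving",[(cv2.absdiff(x["img"],y["img"]).max(2)>25)[170:370,290:420].sum() for x,y in((a,b),(b,c),(a,c))],robot.current_t(),robot.current_contact_force())
t=cam("top")["img"]
s=c["img"]; s0=cv2.imread("pics/scene0.png")
A=np.hstack([cv2.resize(x[170:370,265:415],(270,360),interpolation=cv2.INTER_CUBIC) for x in(s0,s)]); 
B=cv2.resize(t[185:325,290:440],(258,240)); B=cv2.copyMakeBorder(B,0,120,0,0,cv2.BORDER_CONSTANT)
cv2.imwrite("pics/l6.png",np.hstack([A,B]))
E
```

```text
moving [np.int64(0), np.int64(1), np.int64(2)] 27.725 [ 0.28309749 -0.87358274 -0.15895311]
```

View pics/l6.png

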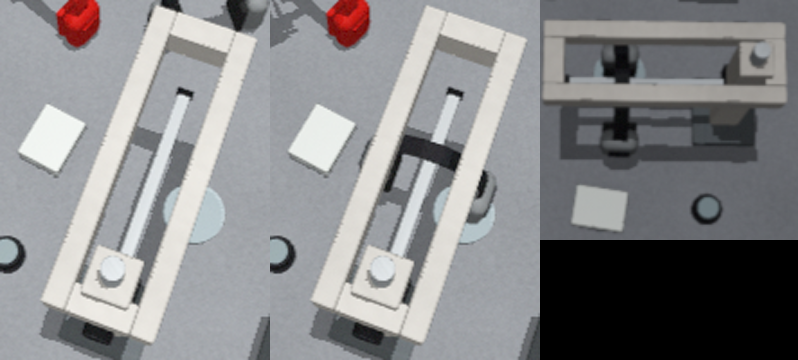

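The before and after views side by side show the band square over the bar, one cup on each side. It is now still, and the case, dish and lens are where they were. Handing in.

```bash
python3 -c "
from bench import robot
print(robot.hand_in(),robot.current_t())"
```

```text
the job is handed in; nothing more can be done
the job is handed in; nothing more can be done
```

The ear defenders are hanging by their headband over the bar, and the job was handed in at about 28 s of robot time. I gripped the black pair by the shoulder facet facing the robot and lifted it. Then I turned it square to the bar, slid it on past the end stop, and lowered it until it touched. Finally I let go and moved the arm well away.

**Placement:**
- **Height:** contact came after 20.5 mm of descent, putting the crown at about 239.5 mm against the bar top at 240 mm.
- **Position:** by my estimate the crown sits about 40 mm from the bar's middle, towards the free end. The last views show the band square across the bar with one cup on each side.
- **Tilt:** the wrist view after release put the tilt near 0°, though that reading is only rough.

**Stillness:** about 1.5 s after release a few hundred pixels still differed between two wrist frames, so there was probably a small swing. I moved the arm away and waited, and the last frames showed essentially no motion.

**Other loose things:** in the scene picture the beaker, lens and bottle showed no change. An automatic comparison flagged the dish and the case, which I put down to the ear defenders partly covering the dish and the gripper covering the case. The clear before and after views show both in their old places.

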